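# Open the parts drawer and put the stray cup away

## Task

Pull the top drawer of the small blue-fronted cabinet all the way open and set the machined cup that stands on the worktop down in it, upright like the two cups already in there, without dropping it. Leave the drawer open for the next loading, the bottom drawer shut, and do not knock over or push away the bottle, the tape measure or the tin.

Things in the scene. Friction and masses are not known exactly. Their poses are not given: they have to be found in the camera images.
- cabinet: Bench-top steel drawer cabinet, fixed: grey carcass 200 (x) by 180 (y) by 142 high, two blue drawers one above the other. Origin: centre of its underside on the worktop. Its x axis points from the fronts to the back, so drawers open along its -x; z is up. The drawer fronts' outer faces lie at x = -98 when shut.
- top_drawer (a joint): How far the top drawer is pulled out along the cabinet's -x, in m: 0 shut, 0.13 at the end stop; it may start up to 0.015 open. It slides with light friction (about 1.5 N, plus drag that grows with speed) and stays where it is left. It carries a blue front 166 wide and 60 high; behind it is an open-topped tray, 168 by 148 inside and 46 deep, walls 4 thick.
- top_drawer_handle (a point): Middle of the top drawer's handle: a round steel bar 10 in diameter, 88 long straight across the front (along the cabinet's y), its centre line 40 off the blue front (35 clear behind it), 112 above the worktop and 30 below the cabinet's top. It moves with the drawer; its axes are the cabinet's.
- top_drawer_floor (a point): Centre of the top drawer's inner floor, 78 above the worktop; it moves with the drawer; its axes are the cabinet's. The inside reaches from -84 to 84 along x and -74 to 74 along y, the rims of the side walls are 46 above it and the top of the blue front 54. When the drawer is fully open the part with x below 30 is clear of the cabinet's top.
- low_drawer (a joint): The bottom drawer, of the same make: 0 shut, 0.13 m open. Starts shut.
- cup: The cup to put away: turned aluminium, bright, standing upright on the worktop alone, 36 in diameter at the flange and 43 high, 50 to 105 g, solid to the touch. Origin: centre of its underside; z along its axis, up.
- cup_b: A cup of the same kind standing in the top drawer towards its back, on the left (cabinet's +y). Origin: centre of its underside.
- cup_c: A cup of the same kind standing in the top drawer towards its back, on the right (cabinet's -y). Origin: centre of its underside.
- threadlock: Red bottle with a white nozzle, 34 by 32 by 98 high, standing on the worktop near the cup. Origin: centre of its underside.
- tape_measure: Yellow and black tape measure, 36 (x) by 80 (y) by 62 high, standing on the worktop near the cup. Origin: centre of its underside.
- grease_tin: Round white tin with a green lid, 69 in diameter, 28 high, standing on the back half of the cabinet's top. Origin: centre of its underside.
Things that resemble listed ones, but are neither listed nor needed, are in the scene too. There is more than one size of the cup; the one meant has the size given above.

How it is judged (in metres and radians):
On the way, in this order (a step that is already met when the one before it is completed fails the run):
1. the top drawer is pulled out at least 110 mm of its 130 (value of joint top_drawer above 0.11 m), for 0.2 s.
2. the cup stands upright on the floor of the top drawer (x of cup in the frame of top_drawer_floor between -0.082 and 0.082 m and y of cup in the frame of top_drawer_floor between -0.074 and 0.074 m and z of cup in the frame of top_drawer_floor between -0.006 and 0.008 m and angle between cup's own z axis and vertical below 0.15 rad), for 0.2 s.
At the end, for the whole second after the job is handed in: The top drawer is open at least 110 mm of its 130 and the bottom drawer is shut (under 15 mm); all three cups stand at rest and upright (within 0.15 rad) on the floor of the top drawer; the bottle, the tape measure and the tin stand upright within 40 mm of where they were (all of step 2 and value of joint top_drawer above 0.11 m and value of joint low_drawer below 0.015 m and x of cup_b in the frame of top_drawer_floor between -0.082 and 0.082 m and y of cup_b in the frame of top_drawer_floor between -0.074 and 0.074 m and z of cup_b in the frame of top_drawer_floor between -0.006 and 0.008 m and angle between each of cup_b, cup_c's own z axis and vertical below 0.15 rad and x of cup_c in the frame of top_drawer_floor between -0.082 and 0.082 m and y of cup_c in the frame of top_drawer_floor between -0.074 and 0.074 m and z of cup_c in the frame of top_drawer_floor between -0.006 and 0.008 m and linear speed of each of cup, cup_b, cup_c below 0.02 m/s and distance of each of threadlock, tape_measure, grease_tin from where it was at the start of the episode below 0.04 m and angle between each of threadlock, tape_measure, grease_tin's own z axis and vertical below 0.3 rad); the robot touches nothing.
It fails at once if the cup is dropped or thrown: it moves faster than 0.7 m/s (a fall of about 25 mm) while the fingers do not touch it (linear speed of cup above 0.7 m/s and contact force between the fingers and cup below 0.01 N).
It also fails if it takes over 51 s, if anything falls off the work surface, if the arm or the gripper's body presses on something with over 40 N, if the wrist force passes 120 N, or if a joint passes its speed limit or range.

## Robot

A 6-joint arm with a two-finger parallel gripper is mounted at the origin on a cart in front of the work surface, level with it; the furniture and walls round the work are solid. World frame = base frame: x ahead of the robot, y to its left, z up, the work surface at z = 0. Lengths are in mm, angles in rad, forces in N, time in s.
With the tool pointing down it reaches from about 250 to 800 mm from the base axis. Payload 3.9 kg.
Tool frame: the origin (TCP) lies at the very end of the fingers, on their centre line; the grasp point (between the pads) lies 19 mm behind it; x points along the fingers, y is the direction in which the jaws open and shut, and the axes are right-handed (so a half turn about x gives the same grasp; the last joint's range is limited). The gripper opens to 85 mm and grips with 20 to 120 N. Pads are 22 mm wide; open, the fingers measure 114 mm over their backs; the gripper's body (76 mm by 85 mm) begins 54 mm behind the grasp point. The pads swing forward as they close: fully open they stand 13 mm farther back than shut.
Start: joints at [1.118, 0.26, -0.138, 1.173, 0, 1.571], TCP at [229.674, 472.086, 231.304] pointing down, gripper open.
Joint ranges: [-2.78, 2.78], [-0.83, 1.72], [-1.28, 1.37], [-1.9, 2.12], [-1.57, 1.48], [-3.14, 3.14]. Speed limits (rad/s): [2.57, 2.57, 3.14, 3.14, 3.14, 3.14].

## Interface

Orientations are given as a unit quaternion [x, y, z, w].
In Python, from rig import arm, optics gives the robot as it stands.
- The arm moves only by the tool carry_out, never from a script. Its argument "series" is text: rows parted by semicolons, each of 5 numbers parted by spaces: the finger opening in m, from 0 to 0.0854, then the shift along the tool's x, y, z in m, then the turn about the tool's x in degrees. A call has exactly 8 rows; each row is the pose to reach, as a shift and turn from the pose commanded when the call began, along the tool's axes at that moment; what a row does not reach only later rows make up. A row lasts 1/12 s, in which the tool goes at most 41.7 mm and 7.16 degrees, less where a joint would pass 70% of its speed; a pose out of reach is approached as far as the arm can. A call with a gripper value outside its range is refused whole. The fingers move at their own pace and stop on an object; the grip force is fixed at half the most. Time passes only in rows, so rows that repeat a pose let the fingers close, or fill a call up. It gives the time, the measured TCP pose, the force and the opening at its end, in the units of the state.
- arm.sense(): the state, without advancing time (a new reading comes with each control period).
- optics.snapshot(name): name is "side" or "top"; returns the picture (384x512x3 uint8, red, green, blue); there is no depth.
- optics.camera_model(name): a dict with "fx", "fy", "cx", "cy" (pixels), "dist" ([k1, k2, p1, p2, k3] as OpenCV has them; the pictures are not rectified), "cam_to_world" (4x4, takes a point from camera to world coordinates). Camera axes: x right, y down, z forward; pixel columns grow to the right and rows downward; lengths in mm; the calibration is good to about 2 mm. A picture is of the moment at which its call begins. camera_model takes no time and is no camera call.
- arm.finish_job(): hands the job in, once; it reports no verdict.
The state is a dict: "t": time; "joint_positions": joint angles; "joint_velocities": joint speeds; "joint_efforts": joint torques, N m; "tool_pos": TCP position; "tcp_rot": TCP orientation; "wrist_force": force on the tool from outside, world axes, zero at the start; "wrist_torque": the same for the moment, N m; "opening": finger opening in mm.
Only numpy, scipy, OpenCV 4.12 (cv2) and the standard library are available. Lean on these libraries where they do the work, as an engineer would, in place of code of your own. Each camera call takes 0.05 s, during which the arm holds its last target.

## Working session

There is one attempt and no reset: what is moved stays moved. The work goes in short steps, Python scripts to look and compute and a tool call to move; the robot and the scene stay as the last step left them, time stands still between calls to the robot, and variables do not carry over. Pictures are saved under pics/ and viewed, and the job is handed in when it is done.

Besides the shell and the picture viewer there is one more tool, called after ">>>" as a command line: name --argument value ..., lists and objects as JSON in quotes. carry_out: Moves the arm, as the interface text tells. Its arguments: {"type":"object","properties":{"series":{"type":"string"}},"required":["series"]}

```bash
ls; mkdir -p pics; cat > h.py <<'E'
import numpy as np, cv2
from rig import arm, optics
def shot(n,f):
    im=optics.snapshot(n); cv2.imwrite('pics/'+f,im[:,:,::-1]); return im
def model(n):
    m=optics.camera_model(n); K=np.array([[m['fx'],0,m['cx']],[0,m['fy'],m['cy']],[0,0,1]],float)
    return K,np.array(m['dist'],float),np.array(m['cam_to_world'],float)
def ray(n,p):
    K,d,T=model(n); u=cv2.undistortPoints(np.array([[p]],float),K,d)[0,0]
    return T[:3,3],T[:3,:3]@np.array([u[0],u[1],1])
def onz(n,p,z):
    o,r=ray(n,p); return o+r*(z-o[2])/r[2]
def proj(n,P):
    K,d,T=model(n); W=np.linalg.inv(T); 
    return cv2.projectPoints(np.array(P,float).reshape(-1,1,3),cv2.Rodrigues(W[:3,:3])[0],W[:3,3],K,d)[0][:,0]
E
python3 - <<'E'
from h import *
np.set_printoptions(precision=3,suppress=True)
for n in('side','top'):
    shot(n,n+'0.png'); K,d,T=model(n); print(K,d,T)
print(arm.sense())
E
```

```text
pics
[[397.882   0.    256.876]
 [  0.    397.882 187.509]
 [  0.      0.      1.   ]] [-0.034  0.     0.     0.     0.   ] [[   0.946   -0.204    0.252  393.021]
 [  -0.324   -0.612    0.721 -496.416]
 [   0.008   -0.764   -0.645  661.736]
 [   0.       0.       0.       1.   ]]
[[468.613   0.    262.865]
 [  0.    468.613 187.775]
 [  0.      0.      1.   ]] [-0.199  0.     0.     0.     0.   ] [[ -0.097  -0.971   0.22  423.428]
 [ -0.995   0.096  -0.015 117.386]
 [ -0.006  -0.22   -0.975 971.57 ]
 [  0.      0.      0.      1.   ]]
{'t': 0.1, 'joint_positions': array([ 1.118,  0.261, -0.139,  1.173,  0.   ,  1.571]), 'joint_velocities': array([-0.   , -0.001,  0.001,  0.001, -0.001, -0.   ]), 'joint_efforts': array([  0.   , -40.651,  25.453,   0.01 ,  -0.   ,   0.   ]), 'tool_pos': array([229.404, 471.521, 230.536]), 'tcp_rot': array([ 0.158,  0.689, -0.159,  0.689]), 'wrist_force': array([ 0.408,  0.379, -0.403]), 'wrist_torque': array([-0.003,  0.03 , -0.05 ]), 'opening': 85.21004166276175}
```

View pics/side0.png

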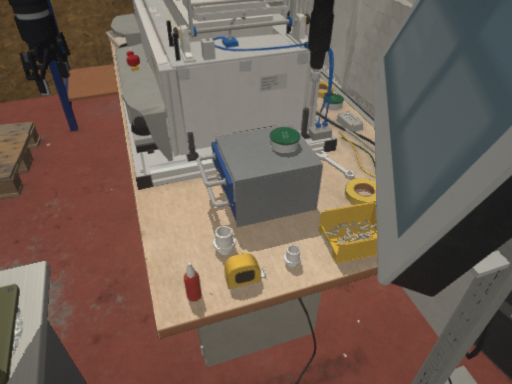

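View pics/top0.png

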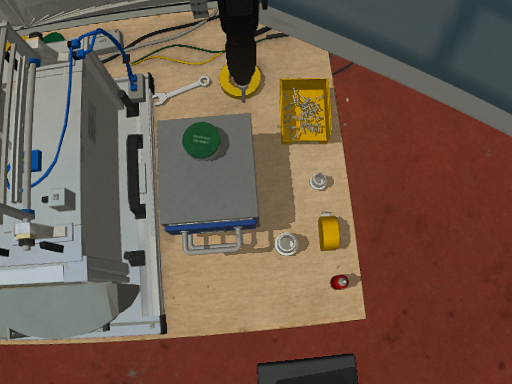

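```bash
python3 - <<'E'
from h import *
np.set_printoptions(precision=1,suppress=True)
s=arm.sense()['tool_pos']; print(proj('side',[s]),proj('top',[s]),proj('top',[[0,0,0]]))
a=cv2.imread('pics/top0.png');b=cv2.imread('pics/side0.png')
c1=cv2.resize(a[100:300,150:370],None,fx=3.5,fy=3,interpolation=3); cv2.imwrite('pics/topc.png',cv2.resize(a[110:300,150:370],None,fx=3.1,fy=3.1,interpolation=3))
cv2.imwrite('pics/sidec.png',cv2.resize(b[110:320,150:350],None,fx=2.8,fy=2.8,interpolation=3))
cv2.imwrite('pics/cups.png',np.hstack([cv2.resize(a[160:270,260:350],None,fx=4,fy=4,interpolation=3),cv2.resize(b[215:280,205:310],None,fx=4,fy=440/65,interpolation=3)]))
E
```

```text
[[58.1 90.6]] [[ 60.  425.5]] [[342.8 486.9]]
```

View pics/topc.png

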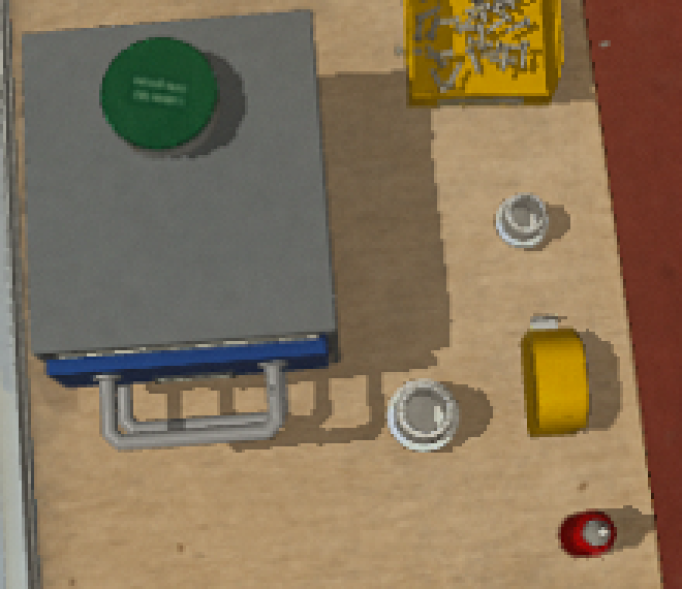

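View pics/sidec.png

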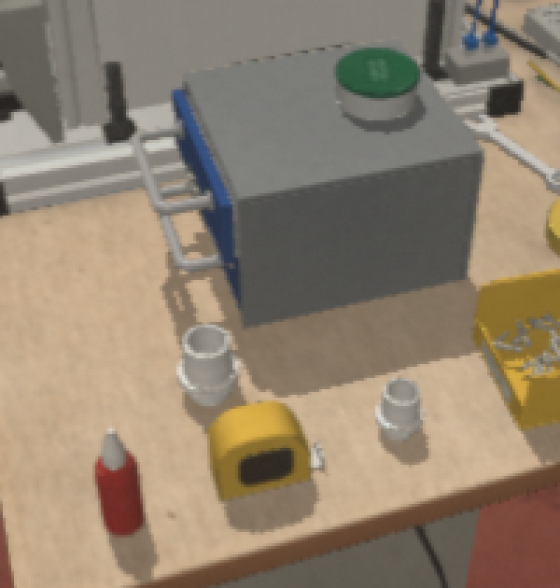

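View pics/cups.png

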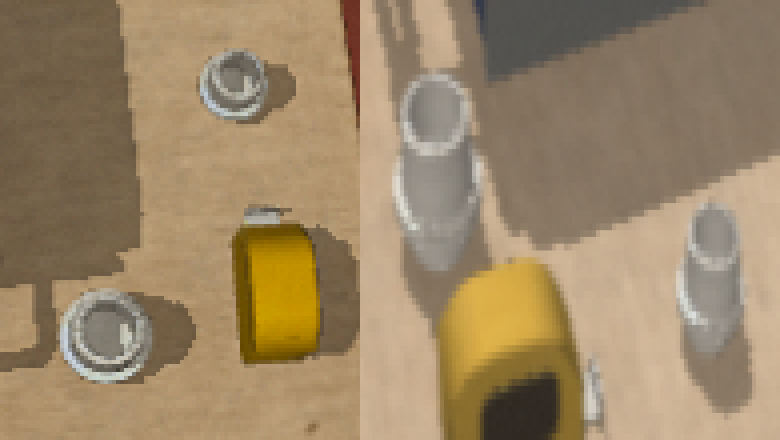

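```bash
cat > m.py <<'E'
from h import *
np.set_printoptions(precision=1,suppress=True)
def c(x,y): return (150+x/3.1,110+y/3.1)
def s(x,y): return (150+x/2.8,110+y/2.8)
P=np.array([onz('top',c(*p),142) for p in [(22,33),(313,10),(335,333),(37,355)]]); print(P,P.mean(0))
S=[s(190,78),s(248,193),s(482,153)]
print('side',[onz('side',p,142) for p in S])
def tri(a,b):
    o1,r1=ray('top',a);o2,r2=ray('side',b)
    k=np.linalg.lstsq(np.c_[r1,-r2],o2-o1,rcond=None)[0]; p,q=o1+k[0]*r1,o2+k[1]*r2
    return (p+q)/2,np.linalg.norm(p-q)
# cup rims: top view rim centre, side view rim centre
print('small rim',tri((260+238/4,160+73/4),(205+(714-360)/4,215+235/(440/65))))
print('big rim',tri((260+106/4,160+330/4),(205+(435-360)/4,215+113/(440/65))))
for n,a,b in [('small',(200,84),(268,84)),('big',(60,336),(152,336))]:
    A=onz('top',(260+a[0]/4,160+a[1]/4),15);B=onz('top',(260+b[0]/4,160+b[1]/4),15);print(n,A,B,np.linalg.norm(A-B))
print('tape',tri((260+280/4,160+290/4),s(262,415)), 'bottle nozzle', tri(c(600,530),s(111,432)))
print('handle ends',tri(c(107,440),s(138,138)),tri(c(278,436),s(160,207)))
E
python3 m.py
```

```text
[[760.8 292.3 142. ]
 [756.5 112.7 142. ]
 [557.  118.2 142. ]
 [560.6 292.2 142. ]] [658.7 203.8 142. ]
side [array([567.6, 286. , 142. ]), array([569.2, 122.1, 142. ]), array([756.2, 112.1, 142. ])]
small rim (array([641.6, -14.6,  42.9]), np.float64(1.0100124980569694))
big rim (array([517.1,  67.4,  55.5]), np.float64(2.3286679943444333))
small [643.7   2.3  15. ] [640.2 -33.5  15. ] 35.94725593373406
big [519.3  89.1  15. ] [514.6  42.3  15. ] 47.04185255845538
tape (array([530.1, -19.4,  63.2]), np.float64(8.33093416953983)) bottle nozzle (array([430. , -28.3,  96. ]), np.float64(1.2215916182377318))
handle ends (array([512.4, 259.5, 109.8]), np.float64(3.1693750098174003)) (array([506. , 157.1, 116.7]), np.float64(5.651181330556439))
```

```bash
python3 - <<'E'
from h import *
np.set_printoptions(precision=2,suppress=True)
from scipy.spatial.transform import Rotation as R
print(R.from_quat(arm.sense()['tcp_rot']).as_matrix())
for p in [(380,280),(400,0)]:
  for z in (100,200,300,400,500,550):
    X=onz('side',p,z); print(p,X,proj('top',[X]))
print('bin',[onz('top',(150+x/3.1,110+y/3.1),z) for x,y,z in [(408,105,0),(550,103,0)]])
# overlay model
def cab(cx,cy,yaw,q):
    c,s=np.cos(yaw),np.sin(yaw)
    f=lambda x,y,z:[cx+c*x-s*y,cy+s*x+c*y,z]
    L=[[f(-100,-90,142),f(-100,90,142),f(100,90,142),f(100,-90,142),f(-100,-90,142)],
       [f(-100,-90,142),f(-100,-90,0),f(100,-90,0),f(100,-90,142)],
       [f(-138-q,-44,112),f(-138-q,44,112)],[f(-138-q,0,112),f(-98-q,0,112)],
       [f(-98-q,-83,132),f(-98-q,83,132)],[f(-138,-44,44),f(-138,44,44)]]
    return L
for n in('top','side'):
    im=cv2.imread(f'pics/{n}0.png'); k=3
    for n2,q in enumerate((0,10)):
      im2=cv2.resize(im,None,fx=k,fy=k,interpolation=2)
      for l in cab(659,204,-0.018,q):
        p=(proj(n,l)*k+1).astype(int); cv2.polylines(im2,[p.reshape(-1,1,2)],False,(0,0,255) if q else (0,255,0),1)
      o=im2[100*k:280*k,140*k:340*k]; cv2.imwrite(f'pics/ov_{n}_{q}.png',o)
E
```

```text
[[-0.    0.44  0.9 ]
 [-0.    0.9  -0.44]
 [-1.   -0.   -0.  ]]
(380, 280) [ 734.21 -170.37  100.  ] [[393.01 119.42]]
(380, 280) [ 673.47 -228.42  200.  ] [[443.48 128.79]]
(380, 280) [ 612.73 -286.46  300.  ] [[505.16 141.11]]
(380, 280) [ 552.  -344.5  400. ] [[577.87 157.51]]
(380, 280) [ 491.26 -402.54  500.  ] [[649.3 178.8]]
(380, 280) [ 460.89 -431.56  550.  ] [[667.42 190.56]]
(400, 0) [1793.95 1309.7   100.  ] [[-47.26 -53.86]]
(400, 0) [1544.56  988.17  200.  ] [[-43.98 -76.12]]
(400, 0) [1295.17  666.65  300.  ] [[ -7.44 -90.51]]
(400, 0) [1045.77  345.13  400.  ] [[ 93.65 -84.64]]
(400, 0) [796.38  23.6  500.  ] [[312.06 -31.04]]
(400, 0) [ 671.68 -137.16  550.  ] [[476.8   28.52]]
bin [array([735.73,  52.01,   0.  ]), array([727.64, -47.8 ,   0.  ])]
```

View pics/ov_top_10.png

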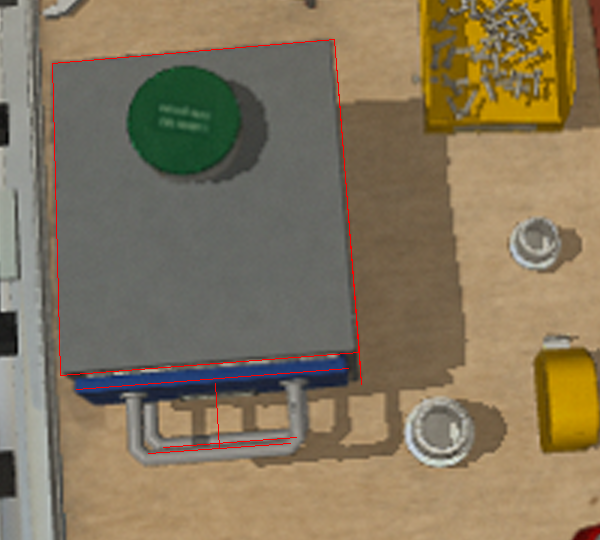

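View pics/ov_side_10.png

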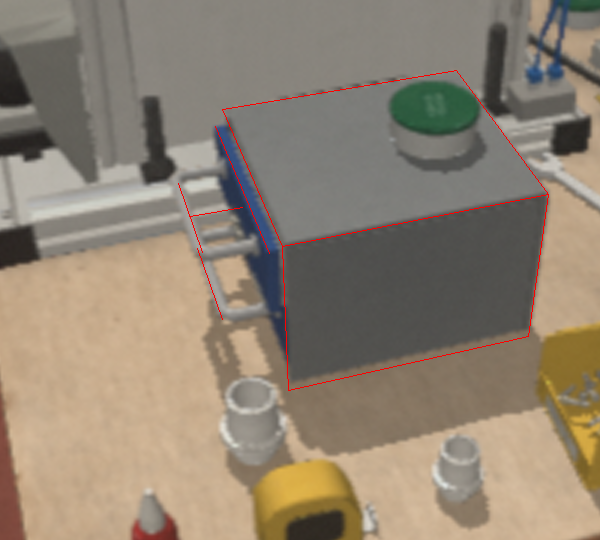

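>>> carry_out --series "0.0854 0 -0.0265 0.0212 7; 0.0854 0 -0.053 0.0425 14; 0.0854 0 -0.0795 0.0637 21; 0.06 0 -0.106 0.085 28; 0.05 0 -0.1325 0.1062 35; 0.036 0 -0.159 0.1274 42; 0.036 0 -0.1855 0.1487 49; 0.036 0 -0.212 0.17 56"

```text
t: 0.77
tool_pos: [289.5, 205.4, 231.0]
tcp_rot: [0.465, 0.533, -0.465, 0.533]
wrist_force: [2.0, -0.3, 0.3]
opening: 36.2
```

```bash
cat > st.py <<'E'
from h import *
import sys
from scipy.spatial.transform import Rotation as R
np.set_printoptions(precision=2,suppress=True)
def go(tgt=None,yaw=None):
    s=arm.sense(); M=R.from_quat(s['tcp_rot']).as_matrix(); a=np.degrees(np.arctan2(M[1,1],M[0,1]))
    print('t',s['t'],'pos',s['tool_pos'],'yaw',a,'open',s['opening'],'F',s['wrist_force'],'j',s['joint_positions'])
    if tgt is not None: print('tool shift m',np.round(M.T@(np.array(tgt)-s['tool_pos'])/1000,4),'turn',(a-yaw) if yaw is not None else '')
if __name__=='__main__':
    v=[float(x) for x in sys.argv[1:]]
    go(v[:3] if v else None, v[3] if len(v)>3 else None)
E
python3 st.py 504 207 200 -0.8
```

```text
t 0.7667 pos [289.45 205.36 231.03] yaw 7.753209687124528 open 36.17512648929856 F [ 1.96 -0.3   0.32] j [ 0.62 -0.03 -0.48  1.12 -0.    2.05]
tool shift m [0.03 0.21 0.03] turn 8.553209687124529
```

```bash
sed -i 's/precision=2/precision=4/' st.py; python3 st.py 504 207 190 -0.8
```

```text
t 0.7667 pos [289.4508 205.3633 231.0287] yaw 7.753209687124528 open 36.17512648929856 F [ 1.9579 -0.3038  0.3216] j [ 0.6172 -0.0333 -0.4819  1.1226 -0.0002  2.0527]
tool shift m [0.041  0.2128 0.0273] turn 8.553209687124529
```

>>> carry_out --series "0.036 0 0.03 0.004 2; 0.036 0.005 0.06 0.008 4; 0.036 0.01 0.09 0.012 6; 0.036 0.015 0.12 0.016 8; 0.036 0.02 0.15 0.02 8.5; 0.036 0.03 0.18 0.024 8.5; 0.036 0.035 0.213 0.0274 8.5; 0.036 0.04 0.213 0.0274 8.5"

```text
t: 1.43
tool_pos: [510.4, 210.1, 189.8]
tcp_rot: [0.504, 0.497, -0.501, 0.498]
wrist_force: [1.1, 0.9, -0.1]
opening: 35.8
```

```bash
python3 st.py 504 207 91 -0.8; python3 - <<'E'
from h import *
a=shot('top','t1.png');b=shot('side','s1.png')
cv2.imwrite('pics/c1.png',np.hstack([cv2.resize(x,None,fx=2.5,fy=2.5,interpolation=2) for x in (a[140:300,150:300,::-1],b[100:260,140:290,::-1])]))
E
```

```text
t 1.4333 pos [510.4355 210.1085 189.7952] yaw -0.580264419622065 open 35.78813770313953 F [ 1.0869  0.9053 -0.1266] j [ 0.3911  0.3235 -0.1577  1.086  -0.001   1.972 ]
tool shift m [ 0.0988 -0.0068  0.0032] turn 0.21973558037793506
```

View pics/c1.png

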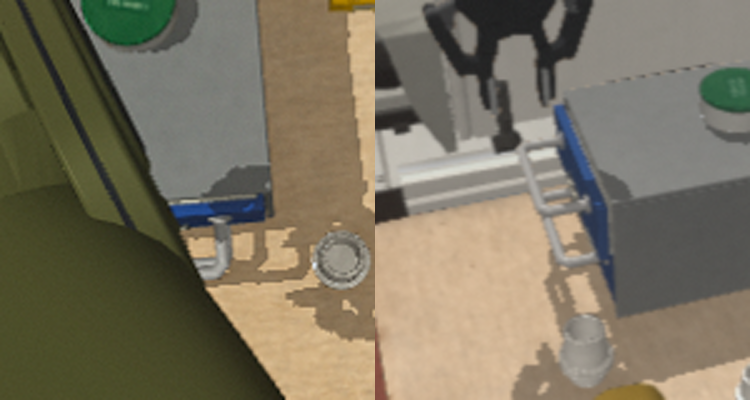

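```bash
python3 st.py 504 207 91 -0.8; python3 - <<'E'
from h import *
x=[506,207,112]; print(proj('side',[x]), proj('side',[arm.sense()['tool_pos']]),proj('side',[[506+0,207-44,112],[506,207+44,112]]))
E
```

```text
t 1.5333 pos [504.3441 209.2544 189.3685] yaw -0.5029185218582953 open 35.9525764491546 F [-0.9376 -0.8581 -0.2508] j [ 0.3932  0.3192 -0.1652  1.0901  0.0002  1.9728]
tool shift m [0.0984 0.     0.0021] turn 0.2970814781417047
[[200.82754288 172.32526022]] [[196.8043214  143.06203424]] [[205.35859763 184.24168955]
 [196.613194   161.2334699 ]]
```

>>> carry_out --series "0.036 0.015 0.001 0.001 0; 0.036 0.03 0.002 0.002 0; 0.036 0.045 0.002 0.002 0; 0.036 0.06 0.002 0.002 0; 0.036 0.075 0.002 0.002 0; 0.036 0.09 0.002 0.002 0; 0.036 0.098 0.002 0.002 0; 0.036 0.098 0.002 0.002 0"

```text
t: 2.2
tool_pos: [503.9, 207.2, 91.9]
tcp_rot: [-0.5, -0.499, 0.503, -0.498]
wrist_force: [0.1, 0.7, 0.7]
opening: 35.9
```

```bash
python3 - <<'E'
from h import *
b=shot('side','s2.png')
cv2.imwrite('pics/c2.png',cv2.resize(b[100:260,140:300,::-1],None,fx=3.5,fy=3.5,interpolation=2))
E
python3 st.py
```

```text
t 2.25 pos [504.8893 207.5074  93.0171] yaw -0.4127889260486398 open 35.77299242496188 F [-0.3815  0.989   0.5008] j [ 0.3899  0.3915 -0.3264  0.8552  0.0001  1.9679]
```

View pics/c2.png

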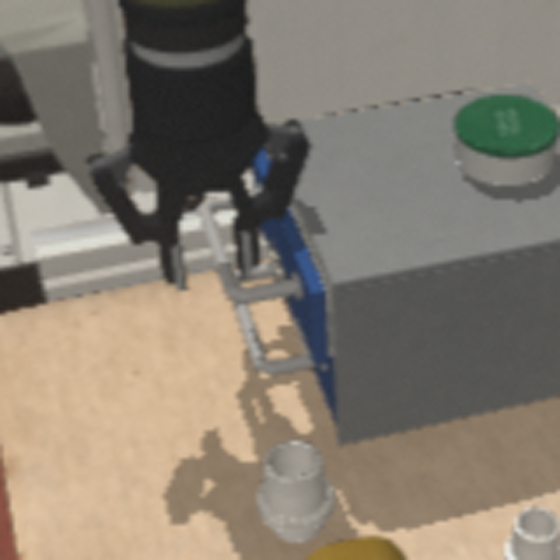

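>>> carry_out --series "0.02 0 0 0 0; 0.012 0 0 0 0; 0.008 0 0 0 0; 0.004 0 0 0 0; 0.004 0 0 0 0; 0.004 0 0 0 0; 0.004 0 0 0 0; 0.004 0 0 0 0"

```text
t: 2.92
tool_pos: [507.7, 208.2, 94.7]
tcp_rot: [0.503, 0.498, -0.501, 0.498]
wrist_force: [0.7, -0.6, 6.3]
opening: 7.5
```

```bash
python3 st.py
```

```text
t 2.9167 pos [507.6984 208.2117  94.7134] yaw -0.4558489020767602 open 7.498440827047669 F [ 0.7146 -0.6254  6.3339] j [ 0.3892  0.3907 -0.3225  0.8546  0.      1.9679]
```

>>> carry_out --series "0.004 0 -0.003 0 0; 0.004 0 -0.008 0 0; 0.004 0 -0.016 0 0; 0.004 0 -0.026 0 0; 0.004 0 -0.036 0 0; 0.004 0 -0.046 -0.0005 0; 0.004 0 -0.054 -0.0005 0; 0.004 0 -0.06 -0.0005 0"

```text
t: 3.58
tool_pos: [447.5, 209.3, 94.7]
tcp_rot: [0.503, 0.497, -0.501, 0.499]
wrist_force: [1.9, -0.1, 6.3]
opening: 8.2
```

```bash
python3 - <<'E'
from h import *
b=shot('side','s3.png')
cv2.imwrite('pics/c3.png',cv2.resize(b[80:260,120:320,::-1],None,fx=3.5,fy=3.2,interpolation=2))
E
python3 st.py
```

```text
t 3.6333 pos [446.0711 209.2612  94.6634] yaw -0.4300170744410824 open 7.913292614166623 F [-0.347   0.15    7.9297] j [ 0.4382  0.3065 -0.457   0.8051  0.0006  2.0165]
```

View pics/c3.png

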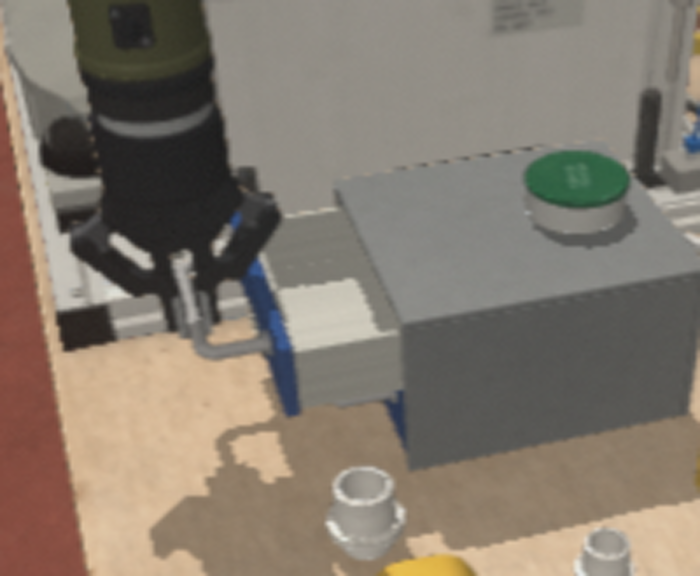

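>>> carry_out --series "0.004 0 -0.003 0 0; 0.004 0 -0.009 0 0; 0.004 0 -0.018 0 0; 0.004 0 -0.028 0 0; 0.004 0 -0.038 -0.0005 0; 0.004 0 -0.045 -0.0005 0; 0.004 0 -0.05 -0.0005 0; 0.004 0 -0.052 -0.0005 0"

```text
t: 4.3
tool_pos: [395.3, 210.2, 94.7]
tcp_rot: [0.503, 0.498, -0.501, 0.499]
wrist_force: [0.5, -0.1, 7.2]
opening: 7.8
```

```bash
python3 - <<'E'
from h import *
b=shot('side','s4.png');a=shot('top','t4.png')
cv2.imwrite('pics/c4.png',cv2.resize(b[80:260,120:320,::-1],None,fx=3.5,fy=3.2,interpolation=2))
E
python3 st.py
```

```text
t 4.4 pos [394.9842 210.135   94.636 ] yaw -0.43515243568845013 open 7.781261213420413 F [-0.6905 -0.4547 10.1221] j [ 0.4888  0.2372 -0.5596  0.7714  0.0001  2.0672]
```

View pics/c4.png

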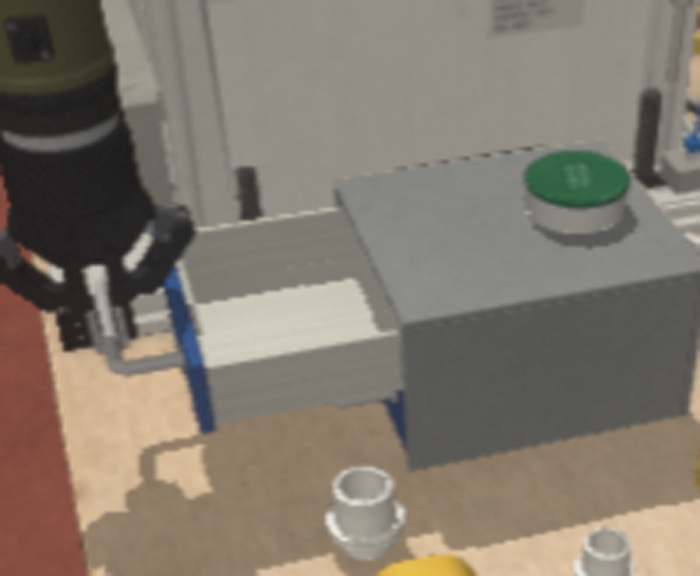

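View pics/t4.png

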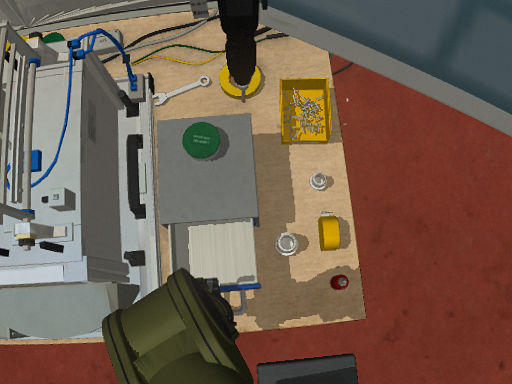

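>>> carry_out --series "0.004 0 -0.001 0 0; 0.004 0 -0.002 0 0; 0.004 0 -0.003 0 0; 0.004 0 -0.004 0 0; 0.004 0 -0.005 0 0; 0.004 0 -0.006 0 0; 0.004 0 -0.006 0 0; 0.004 0 -0.006 0 0"

```text
t: 5.07
tool_pos: [393.9, 210.2, 94.7]
tcp_rot: [0.505, 0.495, -0.5, 0.5]
wrist_force: [10.4, -2.7, -1.2]
opening: 7.9
```

```bash
python3 st.py
```

```text
t 5.0667 pos [393.9278 210.1922  94.7423] yaw -0.5156644422334623 open 7.874658967819951 F [10.39   -2.7384 -1.2185] j [ 0.4939  0.231  -0.5682  0.7622 -0.0052  2.0737]
```

>>> carry_out --series "0.004 0 0.005 0 0; 0.01 0 0.005 0 0; 0.03 0 0.005 0 0; 0.036 0 0.005 0 0; 0.036 0 0.005 0 0; 0.036 0 0.005 0 0; 0.036 -0.015 0.005 0 0; 0.036 -0.03 0.005 0 0"

```text
t: 5.73
tool_pos: [391.9, 209.0, 122.5]
tcp_rot: [-0.501, -0.499, 0.503, -0.498]
wrist_force: [0.1, -0.1, -0.0]
opening: 35.6
```

```bash
python3 st.py 500 -15 240 90
```

```text
t 5.7333 pos [391.9283 208.9688 122.5477] yaw -0.4325404617616188 open 35.64472190888144 F [ 0.121  -0.0761 -0.0119] j [ 0.4897  0.2064 -0.5156  0.8527  0.0002  2.0681]
tool shift m [-0.1175  0.1094  0.2233] turn -90.43254046176162
```

>>> carry_out --series "0.036 -0.03 0 0 0; 0.036 -0.065 0 0 0; 0.036 -0.1 0 0.01 -3; 0.036 -0.115 0.01 0.035 -10; 0.05 -0.115 0.025 0.065 -17; 0.05 -0.115 0.04 0.095 -24; 0.05 -0.115 0.055 0.125 -31; 0.05 -0.115 0.07 0.15 -38"

```text
t: 6.4
tool_pos: [461.4, 59.2, 238.3]
tcp_rot: [0.321, 0.63, -0.321, 0.63]
wrist_force: [0.3, 0.1, 0.4]
opening: 50.1
```

```bash
python3 st.py 600 -14.6 200 90;python3 - <<'E'
from h import *
b=shot('side','s5.png');a=shot('top','t5.png')
cv2.imwrite('pics/c5.png',np.hstack([cv2.resize(a[130:320,140:350,::-1],None,fx=1.9,fy=2.5,interpolation=2),cv2.resize(b[100:290,150:350,::-1],None,fx=2,fy=2.5,interpolation=2)]))
E
```

```text
t 6.4 pos [461.3957  59.165  238.3339] yaw 35.97159520890667 open 50.0864472949368 F [0.3069 0.1054 0.3914] j [ 0.1275  0.1549 -0.257   1.1593  0.0001  1.0705]
tool shift m [0.0383 0.0689 0.1411] turn -54.02840479109333
```

View pics/c5.png

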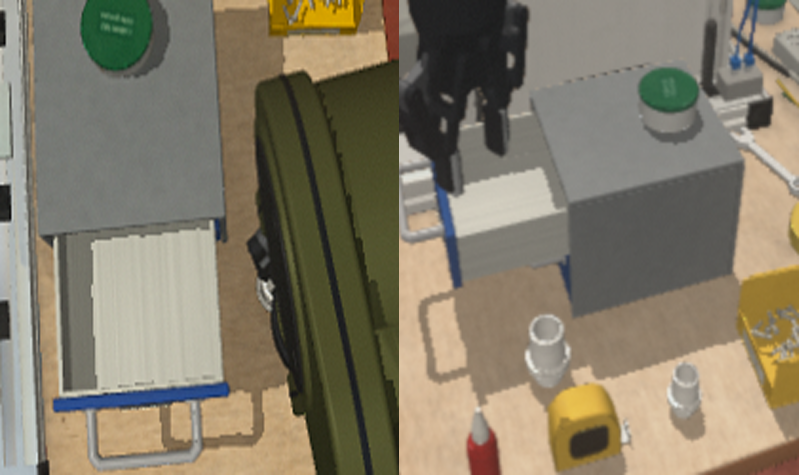

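```bash
python3 st.py 641.6 -14.6 160 90
```

```text
t 6.5 pos [463.2171  57.5176 237.9851] yaw 35.4417525997662 open 49.96222801604634 F [-1.0465  0.7512  0.9809] j [ 0.1244  0.1571 -0.2553  1.1579 -0.0013  1.0767]
tool shift m [0.0782 0.1035 0.1621] turn -54.5582474002338
```

>>> carry_out --series "0.05 0.005 0.013 0.02 -6.6; 0.05 0.01 0.026 0.04 -13.2; 0.05 0.015 0.039 0.061 -19.8; 0.05 0.02 0.052 0.081 -26.4; 0.05 0.03 0.065 0.101 -33; 0.05 0.04 0.078 0.122 -39.6; 0.05 0.05 0.091 0.142 -46.2; 0.05 0.06 0.104 0.162 -52.4"

```text
t: 7.17
tool_pos: [640.8, -9.9, 177.3]
tcp_rot: [0.011, 0.708, -0.01, 0.707]
wrist_force: [1.2, 1.0, -0.0]
opening: 49.8
```

```bash
python3 - <<'E'
from h import *
b=shot('side','s6.png');a=shot('top','t6.png')
cv2.imwrite('pics/c6.png',np.hstack([cv2.resize(a[130:320,240:350,::-1],None,fx=3,fy=3,interpolation=2),cv2.resize(b[130:320,200:350,::-1],None,fx=3,fy=3,interpolation=2)]))
E
python3 st.py 641.6 -14.6 100 90
```

```text
t 7.2667 pos [641.821  -10.6855 175.0601] yaw 87.98749065125017 open 49.855594603992685 F [-0.9649  0.6067  0.9708] j [-0.0167  0.4886  0.0669  1.1518  0.      0.0185]
tool shift m [ 0.0751 -0.0039  0.0001] turn -2.0125093487498305
```

View pics/c6.png

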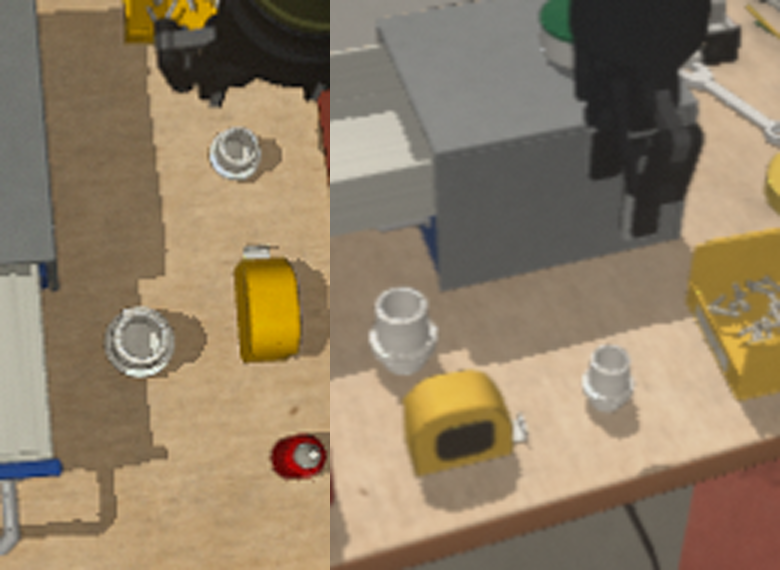

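```bash
python3 - <<'E'
from h import *
z=[0,5,10,15,20,25,30,43]
p=proj('side',[[641.6,-14.6,k] for k in z]); print(np.c_[z,p].round(1))
b=cv2.imread('pics/s6.png');k=14
c=cv2.resize(b[236:276,275:320],None,fx=k,fy=k,interpolation=2)
for (u,v),zz in zip(p,z):
    q=(int((u-275+.5)*k),int((v-236+.5)*k)); cv2.circle(c,q,2,(0,0,255),-1); cv2.putText(c,str(zz),(q[0]+150,q[1]),0,.4,(0,0,255))
cv2.imwrite('pics/cupz.png',c)
E
```

```text
[[  0.  291.9 263.3]
 [  5.  292.  261.7]
 [ 10.  292.2 260.2]
 [ 15.  292.4 258.6]
 [ 20.  292.5 257.1]
 [ 25.  292.7 255.5]
 [ 30.  292.8 253.9]
 [ 43.  293.3 249.8]]
```

View pics/cupz.png

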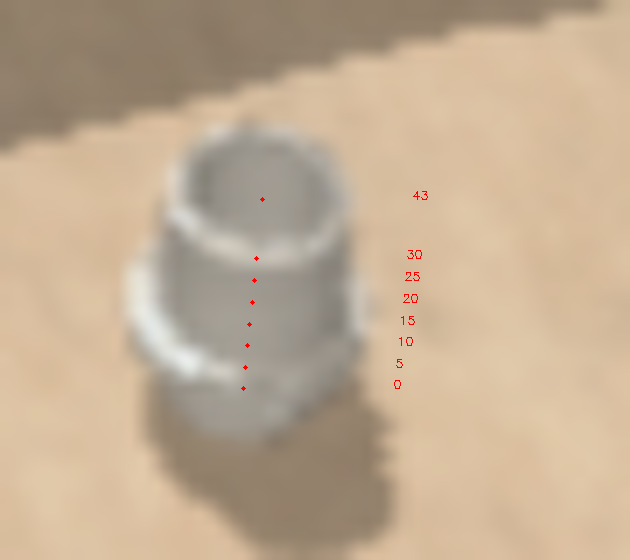

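>>> carry_out --series "0.05 0.01 -0.004 0 -2; 0.05 0.02 -0.004 0 -2; 0.05 0.035 -0.004 0 -2; 0.05 0.05 -0.004 0 -2; 0.05 0.065 -0.004 0 -2; 0.05 0.08 -0.004 0 -2; 0.05 0.085 -0.004 0 -2; 0.05 0.085 -0.004 0 -2"

```text
t: 7.93
tool_pos: [638.0, -13.7, 91.7]
tcp_rot: [0.0, 0.709, 0.0, 0.706]
wrist_force: [-0.2, -0.4, 0.4]
opening: 49.8
```

```bash
python3 - <<'E'
from h import *
b=shot('side','s7.png');a=shot('top','t7.png')
cv2.imwrite('pics/c7.png',np.hstack([cv2.resize(a[130:230,270:370,::-1],None,fx=4,fy=4,interpolation=2),cv2.resize(b[190:290,240:340,::-1],None,fx=4,fy=4,interpolation=2)]))
E
python3 st.py 641.6 -14.6 23 90
```

```text
t 8.0333 pos [640.0669 -13.9897  93.7876] yaw 90.00589097226708 open 49.84085296387234 F [ 0.176   0.2354 -0.2057] j [-0.0219  0.5349 -0.0742  0.9617  0.0002 -0.022 ]
tool shift m [ 0.0708 -0.0006  0.0015] turn 0.0058909722670819065
```

View pics/c7.png

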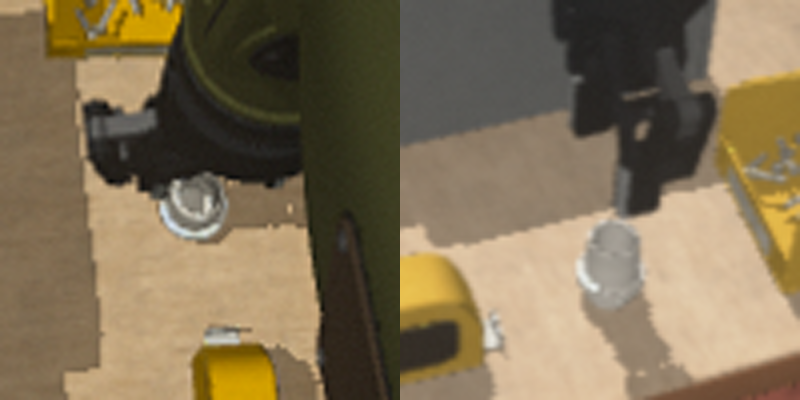

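```bash
python3 - <<'E'
from h import *
for z in(94,100): print(proj('side',[[640,-14-32,z],[640,-14-25,z],[629,-46,z],[651,-46,z]]).round(1).tolist())
E
```

```text
[[300.7, 244.1], [299.3, 241.5], [295.4, 245.5], [306.0, 242.8]]
[[301.0, 242.0], [299.5, 239.4], [295.6, 243.4], [306.3, 240.6]]
```

>>> carry_out --series "0.05 0.01 0 0.001 0; 0.05 0.022 0 0.0015 0; 0.05 0.034 0 0.0015 0; 0.05 0.046 0 0.0015 0; 0.05 0.056 0 0.0015 0; 0.05 0.064 0 0.0015 0; 0.05 0.07 0 0.0015 0; 0.05 0.07 0 0.0015 0"

```text
t: 8.7
tool_pos: [641.1, -14.5, 22.0]
tcp_rot: [-0.0, 0.708, 0.0, 0.706]
wrist_force: [-0.1, -0.3, -0.2]
opening: 50.0
```

```bash
python3 - <<'E'
from h import *
b=shot('side','s8.png')
cv2.imwrite('pics/c8.png',cv2.resize(b[190:290,240:340,::-1],None,fx=6,fy=6,interpolation=2))
E
python3 st.py 641.6 -14.6 23 90
```

```text
t 8.75 pos [641.4884 -14.5249  22.762 ] yaw 90.01665254206668 open 50.11086517376696 F [-0.3957 -0.5882 -0.2813] j [-0.0226  0.601  -0.1591  0.8117 -0.     -0.0229]
tool shift m [-0.0002 -0.0001  0.0001] turn 0.0166525420666801
```

View pics/c8.png

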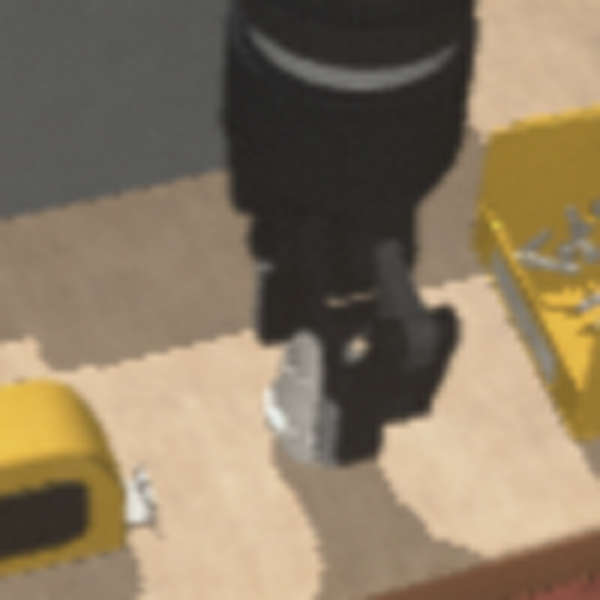

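>>> carry_out --series "0.04 0 0 0 0; 0.034 0 0 0 0; 0.028 0 0 0 0; 0.02 0 0 0 0; 0.02 0 0 0 0; 0.02 0 0 0 0; 0.02 0 0 0 0; 0.02 0 0 0 0"

```text
t: 9.42
tool_pos: [642.6, -14.2, 24.5]
tcp_rot: [-0.0, 0.706, 0.0, 0.708]
wrist_force: [-0.8, 1.3, 5.3]
opening: 28.5
```

```bash
python3 st.py
```

```text
t 9.4167 pos [642.6374 -14.216   24.506 ] yaw 90.03208246456256 open 28.5482417055658 F [-0.7509  1.3456  5.3417] j [-0.0224  0.599  -0.1577  0.8122  0.0006 -0.023 ]
```

>>> carry_out --series "0.015 -0.003 0 0 0; 0.015 -0.008 0 0 0; 0.015 -0.015 0 0 0; 0.015 -0.023 0 0 0; 0.015 -0.031 0 0 0; 0.015 -0.038 0 0 0; 0.015 -0.042 0 0 0; 0.015 -0.042 0 0 0"

```text
t: 10.08
tool_pos: [643.0, -14.6, 67.0]
tcp_rot: [-0.0, 0.706, 0.0, 0.708]
wrist_force: [0.5, 0.2, -0.3]
opening: 28.2
```

```bash
python3 - <<'E'
from h import *
b=shot('side','s9.png')
cv2.imwrite('pics/c9.png',cv2.resize(b[170:290,230:350,::-1],None,fx=5,fy=5,interpolation=2))
E
python3 st.py 641.6 -14.6 190 90
```

```text
t 10.1333 pos [642.4884 -14.5517  66.1795] yaw 90.02346147332725 open 28.568061121482234 F [-0.9734  0.4335 -1.2258] j [-0.0226  0.5602 -0.1072  0.9018 -0.     -0.023 ]
tool shift m [-0.1238 -0.0001 -0.0007] turn 0.02346147332724513
```

View pics/c9.png

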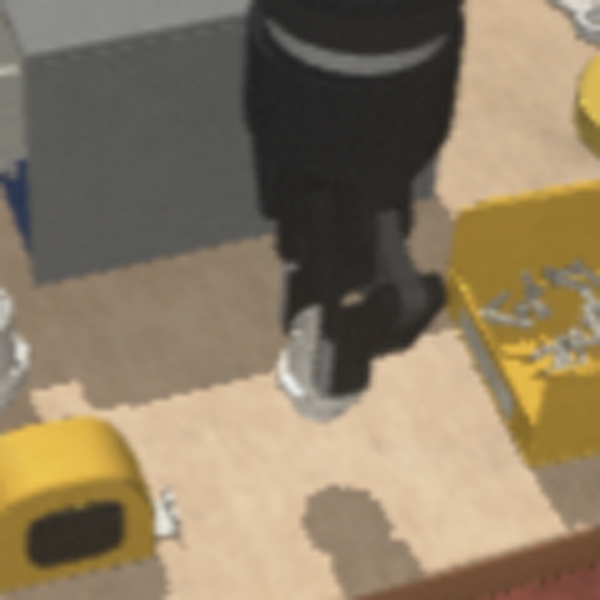

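>>> carry_out --series "0.015 -0.01 0 0 0; 0.015 -0.03 0 0 0; 0.015 -0.055 0 0 0; 0.015 -0.08 0 0 0; 0.015 -0.105 0 0 0; 0.015 -0.13 0 0 0; 0.015 -0.15 0 0 0; 0.015 -0.16 0 0 0"

```text
t: 10.8
tool_pos: [642.9, -14.5, 228.8]
tcp_rot: [-0.0, 0.706, 0.0, 0.709]
wrist_force: [0.5, -0.4, -0.6]
opening: 28.4
```

```bash
python3 st.py 500 207 226 90
```

```text
t 10.8 pos [642.9121 -14.5497 228.7981] yaw 90.02447705110409 open 28.38735042135062 F [ 0.5096 -0.4096 -0.6383] j [-0.0226  0.4653  0.1682  1.2695 -0.     -0.023 ]
tool shift m [ 0.0022  0.2216 -0.1428] turn 0.02447705110408549
```

>>> carry_out --series "0.015 0 0.012 -0.008 0; 0.015 0 0.04 -0.026 0; 0.015 0 0.075 -0.048 0; 0.015 0 0.11 -0.07 0; 0.015 0 0.145 -0.092 0; 0.015 0 0.18 -0.114 0; 0.015 0 0.208 -0.132 0; 0.015 0 0.222 -0.141 0"

```text
t: 11.47
tool_pos: [496.4, 210.3, 223.8]
tcp_rot: [-0.001, 0.709, 0.002, 0.706]
wrist_force: [0.7, -0.5, -1.4]
opening: 28.0
```

```bash
python3 - <<'E'
from h import *
b=shot('side','s10.png');a=shot('top','t10.png')
cv2.imwrite('pics/c10.png',np.hstack([cv2.resize(a[130:330,140:330,::-1],None,fx=2,fy=2.5,interpolation=2),cv2.resize(b[60:260,140:340,::-1],None,fx=2,fy=2.5,interpolation=2)]))
E
python3 st.py 502 208 150 90
```

```text
t 11.5667 pos [497.3009 209.6805 223.9728] yaw 90.31182880793193 open 28.721649260950926 F [ 0.7813  0.942  -0.5724] j [ 0.3984  0.2909 -0.1139  1.1694  0.001   0.393 ]
tool shift m [ 0.074  -0.0017  0.005 ] turn 0.31182880793193135
```

View pics/c10.png

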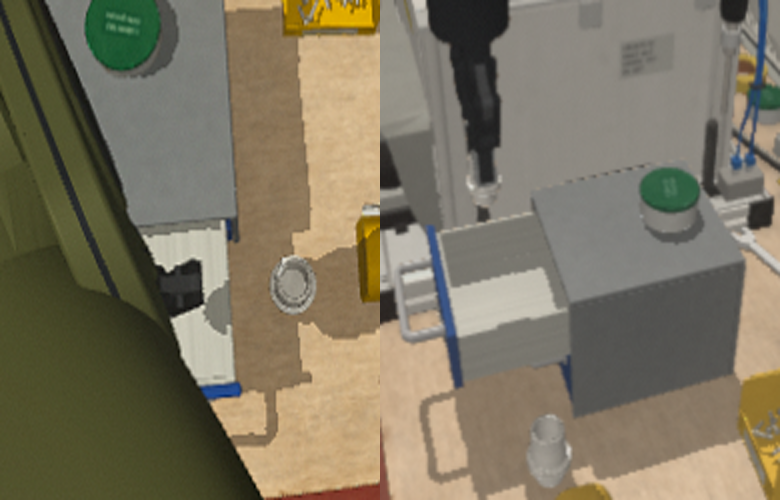

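>>> carry_out --series "0.015 0.008 -0.001 0.002 0; 0.015 0.025 -0.0015 0.004 0; 0.015 0.045 -0.0015 0.004 0; 0.015 0.065 -0.0015 0.004 0; 0.015 0.085 -0.0015 0.004 0; 0.015 0.1 -0.0015 0.004 0; 0.015 0.11 -0.0015 0.004 0; 0.015 0.112 -0.0015 0.004 0"

```text
t: 12.23
tool_pos: [503.4, 204.0, 110.3]
tcp_rot: [-0.0, 0.709, -0.001, 0.705]
wrist_force: [-0.3, 0.2, 0.9]
opening: 28.8
```

```bash
python3 - <<'E'
from h import *
b=shot('side','s11.png')
cv2.imwrite('pics/c11.png',cv2.resize(b[100:260,140:300,::-1],None,fx=3.7,fy=3.7,interpolation=2))
E
python3 st.py 502 208 102.5 90
```

```text
t 12.2833 pos [503.9154 204.4994 111.3295] yaw 89.93795210409404 open 28.017410904312325 F [-0.143   0.6009 -1.5818] j [ 0.3857  0.3724 -0.3028  0.8992 -0.0002  0.3867]
tool shift m [ 0.0088  0.0035 -0.0019] turn -0.06204789590596249
```

View pics/c11.png

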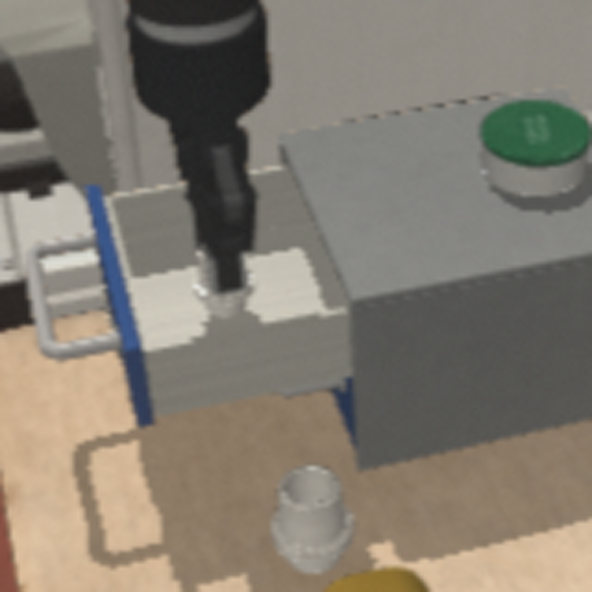

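Lower slowly to contact, watching force.

>>> carry_out --series "0.015 0.001 0 0 0; 0.015 0.002 0 0 0; 0.015 0.003 0 0 0; 0.015 0.004 0 0 0; 0.015 0.005 0 0 0; 0.015 0.006 0 0 0; 0.015 0.007 0 0 0; 0.015 0.007 0 0 0"

```text
t: 12.95
tool_pos: [504.6, 205.9, 106.2]
tcp_rot: [-0.0, 0.707, 0.0, 0.707]
wrist_force: [0.5, -0.3, -0.2]
opening: 28.3
```

```bash
python3 st.py 502 208 102.5 90
```

```text
t 12.95 pos [504.6193 205.9401 106.1506] yaw 90.03328508752939 open 28.269113001877372 F [ 0.5099 -0.3263 -0.1999] j [ 0.3875  0.3766 -0.3114  0.8831 -0.      0.3869]
tool shift m [ 0.0037  0.0021 -0.0026] turn 0.033285087529392854
```

>>> carry_out --series "0.015 0.0005 0 0 0; 0.015 0.001 0 0 0; 0.015 0.0015 0 0 0; 0.015 0.002 0 0 0; 0.015 0.0025 0 0 0; 0.015 0.003 0 0 0; 0.015 0.003 0 0 0; 0.015 0.003 0 0 0"

```text
t: 13.62
tool_pos: [504.7, 205.9, 103.2]
tcp_rot: [-0.0, 0.707, 0.0, 0.707]
wrist_force: [-0.2, -0.1, -0.3]
opening: 28.5
```

```bash
python3 st.py 502 208 102.5 90
```

```text
t 13.6167 pos [504.7298 205.8812 103.2478] yaw 90.02197289684985 open 28.512044921322346 F [-0.2186 -0.057  -0.2824] j [ 0.3873  0.3793 -0.3156  0.876  -0.      0.3869]
tool shift m [ 0.0007  0.0021 -0.0027] turn 0.021972896849845824
```

>>> carry_out --series "0.015 0.0003 0 0 0; 0.015 0.0006 0 0 0; 0.015 0.0009 0 0 0; 0.015 0.0012 0 0 0; 0.015 0.0015 0 0 0; 0.015 0.0018 0 0 0; 0.015 0.002 0 0 0; 0.015 0.002 0 0 0"

```text
t: 14.28
tool_pos: [505.3, 206.0, 102.5]
tcp_rot: [-0.0, 0.707, 0.0, 0.708]
wrist_force: [-2.5, -0.6, 6.4]
opening: 28.2
```

```bash
python3 st.py 502 208 102.5 90
```

```text
t 14.2833 pos [505.3214 205.9765 102.4696] yaw 90.01954268198654 open 28.209889568023886 F [-2.4668 -0.5771  6.3745] j [ 0.3873  0.3797 -0.3173  0.8722 -0.0004  0.3869]
tool shift m [-0.      0.002  -0.0033] turn 0.01954268198653608
```

>>> carry_out --series "0.015 -0.0005 0 0 0; 0.028 -0.0005 0 0 0; 0.031 -0.0005 0 0 0; 0.036 -0.0005 0 0 0; 0.042 -0.0005 0 0 0; 0.05 -0.0005 0 0 0; 0.05 -0.0005 0 0 0; 0.05 -0.0005 0 0 0"

```text
t: 14.95
tool_pos: [504.5, 205.9, 101.5]
tcp_rot: [-0.0, 0.707, 0.0, 0.707]
wrist_force: [0.7, 0.0, 0.2]
opening: 50.1
```

```bash
python3 - <<'E'
from h import *
b=shot('side','s12.png')
cv2.imwrite('pics/c12.png',cv2.resize(b[100:260,140:300,::-1],None,fx=3.7,fy=3.7,interpolation=2))
E
python3 st.py
```

```text
t 15.0 pos [504.5873 205.9056 101.5625] yaw 90.03012011581684 open 50.14307062127578 F [-0.0306  0.2662  0.2677] j [ 0.3874  0.3809 -0.318   0.8723  0.      0.3869]
```

View pics/c12.png

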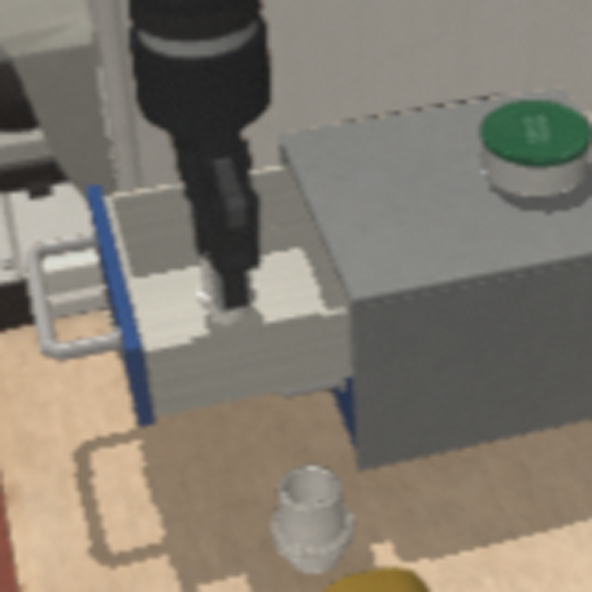

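Released (50 mm opening, no force). Retreat straight up, then back toward the base.

>>> carry_out --series "0.05 -0.005 0 0 0; 0.05 -0.015 0 0 0; 0.05 -0.03 0 0 0; 0.05 -0.05 0 0 0; 0.05 -0.075 0 0 0; 0.05 -0.1 0 0 0; 0.05 -0.125 0 0 0; 0.05 -0.14 0 0 0"

```text
t: 15.67
tool_pos: [505.8, 206.4, 245.9]
tcp_rot: [0.001, 0.706, 0.001, 0.709]
wrist_force: [0.3, -0.1, 0.6]
opening: 50.2
```

>>> carry_out --series "0.05 -0.005 0 -0.01 0; 0.05 -0.01 0 -0.035 0; 0.05 -0.015 0 -0.065 0; 0.05 -0.015 0 -0.095 0; 0.05 -0.015 0 -0.125 0; 0.05 -0.015 0 -0.155 0; 0.05 -0.015 0 -0.18 0; 0.05 -0.015 0 -0.19 0"

```text
t: 16.33
tool_pos: [310.3, 204.5, 256.4]
tcp_rot: [-0.001, 0.708, 0.0, 0.706]
wrist_force: [-0.9, 0.1, -0.3]
opening: 49.6
```

```bash
python3 - <<'E'
from h import *
b=shot('side','s13.png');a=shot('top','t13.png')
cv2.imwrite('pics/c13.png',np.hstack([cv2.resize(a[110:310,150:350,::-1],None,fx=2,fy=2.5,interpolation=2),cv2.resize(b[110:310,140:340,::-1],None,fx=2,fy=2.5,interpolation=2)]))
E
python3 st.py
```

```text
t 16.4333 pos [312.7765 205.327  256.8096] yaw 90.1285915393752 open 49.83944298813124 F [ 0.1046 -0.1878 -0.0689] j [ 0.5809 -0.0113 -0.3924  1.1901 -0.      0.5787]
```

View pics/c13.png

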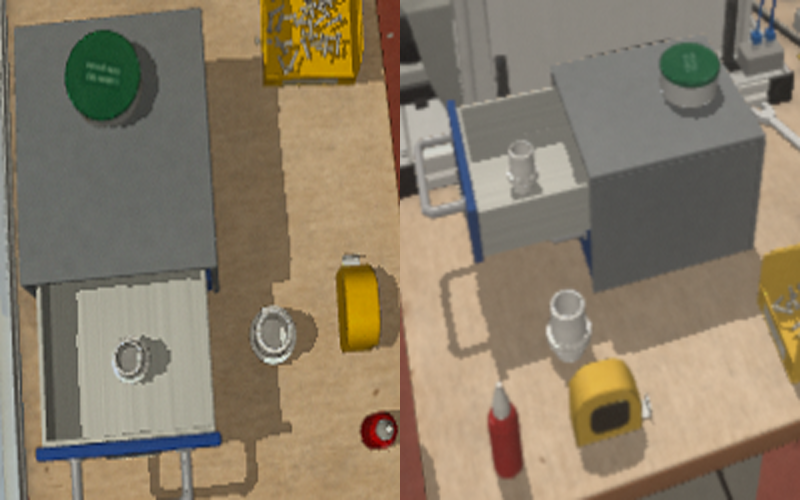

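```bash
python3 - <<'E'
from h import *
p=onz('top',(214,110+443/2.5),132); print('front top',p.round(),'q~',659-98-p[0])
print('cup rim',onz('top',(150+131/2,110+355/2.5),121).round())
a=cv2.imread('pics/top0.png').astype(int);b=cv2.imread('pics/t13.png').astype(int);d=abs(a-b).max(2)
for n,(x0,x1,y0,y1) in dict(tin=(178,226,118,164),tape=(316,344,208,254),bottle=(328,352,272,292)).items(): print(n,(d[y0:y1,x0:x1]>40).mean())
E
```

```text
front top [441. 208. 132.] q~ 119.78768409747903
cup rim [504. 201. 121.]
tin 0.0
tape 0.0007763975155279503
bottle 0.0
```

```bash
python3 - <<'E'
from h import *
a=cv2.imread('pics/t13.png');s=cv2.imread('pics/s13.png');k=6
def mk(n,im,x0,x1,y0,y1):
    c=cv2.resize(im[y0:y1,x0:x1],None,fx=k,fy=k,interpolation=2)
    for q,col in((110,(0,0,255)),(130,(0,255,0))):
        f=lambda x,y,z:[659+x+.018*y,204-.018*x+y,z]
        for L in([f(-98-q,-83,132),f(-98-q,83,132)],[f(-138-q,-44,112),f(-138-q,44,112)]):
            p=((proj(n,L)-[x0,y0]+.5)*k).astype(int); cv2.line(c,tuple(map(int,p[0])),tuple(map(int,p[1])),col,1)
    return c
A=mk('top',a,160,268,270,330);B=mk('side',s,140,200,140,220)
cv2.imwrite('pics/q1.png',A);cv2.imwrite('pics/q2.png',B)
E
```

```text
(no output)
```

View pics/q1.png

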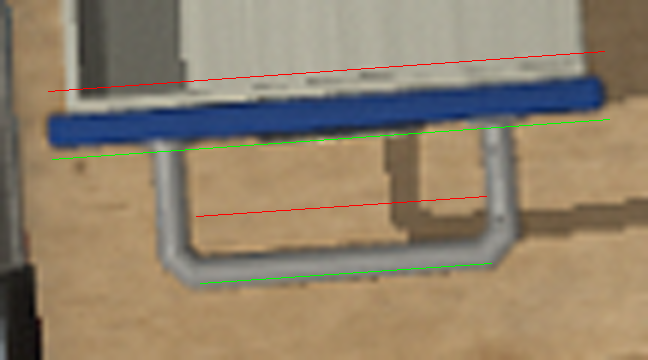

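View pics/q2.png

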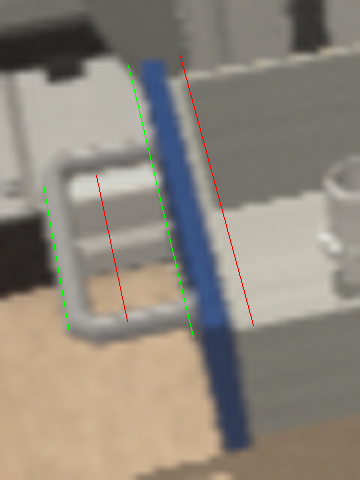

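```bash
python3 -c "
from rig import arm
s=arm.sense();print(s['t'],s['joint_velocities'].round(3));print(arm.finish_job())"
```

```text
16.4333 [-0.025  0.043  0.054 -0.032 -0.011 -0.014]
the job is handed in; nothing more can be done
None
```

I pulled the top drawer out to its end stop and set the 36 mm cup down in it, upright. The job was handed in at t ≈ 16.4 s of the 51 s allowed. I chose the cup at top-view pixel (318,181), which measured 35.9 mm across and 43 mm high. The larger look-alike at (286,244), about 47 mm across, was left alone.

**Drawer:** I felt about 10 N at the stop before releasing the handle. Overlays on the last pictures put the drawer roughly 125 mm open. A cruder reading of the front edge gave about 120 mm; both are above the 110 mm needed.

**Cup:** It touched the drawer floor at the height I expected, with about 6 N. The fingers opened with no force on them, and the last side picture shows the cup standing upright, near the middle of the drawer across its width and about 30 mm in front of the floor centre.

**Other objects:** The bottle, tape measure and tin are unchanged between the first and last top pictures. The bottom drawer was not moved at any point and looks shut. The gripper was clear of everything, at about 257 mm height, when I handed in.

**Not checked:** The two cups already in the drawer stay hidden under the cabinet top in both cameras, so I could not see whether they are still upright. I can only say that the drawer was pulled slowly and smoothly.

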